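# Stand two cartons in the kit drawer and send it home

## Task

Stand the two flat cartons up on end in the open kit drawer, tall way up on their short thin edges with a broad face to the drawer's front: the larger carton in the rear cell, the smaller one in the front cell, each set down rather than dropped and left standing free and upright. Then push the drawer gently all the way home into its bay until it seats in its detent, with both cartons still standing, and finally press the confirm button on the control box fully down and let go. Leave everything else on the bench where it is.

Things in the scene. Friction and masses are not known exactly. Their poses are not given: they have to be found in the camera images.
- carton_tall: The larger flat cardboard carton, 116 x 66 x 30 mm, about 160 g (can be 30 % more or less). Starts lying flat, 15 mm below its origin, on the bench scale or on the tote. Origin at its centre; own x along the 116 mm length (upright when it stands, either end up), y along the 66 mm width, z across the 30 mm thickness. Belongs in the drawer's rear cell.
- carton_short: The smaller flat cardboard carton, 90 x 60 x 30 mm, about 120 g (can be 30 % more or less). Starts lying flat, 15 mm below its origin, on the bench scale or on the tote. Origin at its centre; own x along the 90 mm length (upright when it stands, either end up), y along the 60 mm width, z across the 30 mm thickness. Belongs in the drawer's front cell.
- drawer (a joint): Opening of the grey kit drawer in m: 0 = fully home, up to 0.185 = open; starts between 0.145 and 0.175. Sliding takes about 2 N plus damping (6 N per m/s). A spring detent resists over the last 13 mm (up to about 15 N in all) and, once passed at about 6 mm, draws the drawer home and holds it.
- cell_front (a point): Centre of the floor of the drawer's front cell (nearer the pull lip), 20 mm above the bench. Own axes: x from front to rear, the way the drawer is pushed to close; z up. Each cell is 60 mm front to back and 90 mm wide inside; side walls and divider are 5 mm thick and 30 mm high above the cell floor. Moves with the drawer.
- cell_rear (a point): Centre of the floor of the drawer's rear cell, 67 mm behind that of the front cell, same height and axes. Moves with the drawer.
- drawer_lip (a point): Middle of the front edge of the drawer's pull lip, 50 mm above the bench, where the drawer can be pushed; axes as the cells'. The lip is 90 mm wide, 12 mm thick and sticks out 20 mm from the front panel (146 mm wide, 12 mm thick, top edge 58 mm above the bench). The front cell's centre is 64.5 mm behind this point. Moves with the drawer.
- port: The fixed transfer bay into which the drawer slides: a grey metal housing open at the top and the front, 158 mm wide, 165 mm deep, 63 mm high, with two 13 mm high runners on the bench reaching 180 mm out under the drawer. Origin on the bench, in the middle of its front opening; x points into it, z up. The front panel's inner face meets the front opening when the drawer is home.
- console: Fixed grey control box, 90 x 90 x 50 mm, with the round confirm push-button on top; origin on the bench under its centre.
- confirm_top (a point): Centre of the top of the confirm button (white, 36 mm across, in a black collar), 72 mm above the bench; it is pressed straight down. Moves with the button.
- confirm (a joint): Travel of the confirm button in m: 0 = released, 0.006 = fully down; springs back. Full travel takes about 5 N.
- scale: Fixed bench scale, 170 x 180 mm with a flat steel top 45 mm above the bench and a lower display on the robot's side; a carton starts on it. Origin on the bench under the top's centre.
- tote: Fixed closed flat tote with a grey lid, 180 x 180 mm, its flat top 45 mm above the bench; a carton starts on it. Origin on the bench under its centre.
- tape: Orange roll of tape, 90 mm across, 25 mm high, lying flat; origin under its centre. Bystander: leave it alone.
- spray: White bottle, 48 mm across, 110 mm high, standing; origin under its centre. Bystander: leave it alone.
- cutter: Red box cutter, about 150 x 26 x 16 mm, lying; origin under its centre. Bystander: leave it alone.
- scanner: Black hand scanner, about 100 x 50 x 36 mm with a 90 mm long grip to one side, lying; origin under its head's centre. Bystander: leave it alone.
- mug: White mug, 76 mm across, 85 mm high, standing; origin under its centre. Bystander: leave it alone.
- marker: Blue marker pen, 14 mm thick, 134 mm long, lying; origin under its middle. Bystander: leave it alone.
There are look-alikes about, which are no part of the job. What is shaped like the carton_tall but green or pink is not meant.

How it is judged:
By the outcome, as a careful person would: the job done as asked, in the order asked, and still so for the second after the job is handed in, with the robot touching nothing.
It also fails if it takes over 72 s, if anything falls off the work surface, if the arm or the gripper's body presses on something with over 40 N, if the wrist force passes 120 N, or if a joint passes its speed limit or range.

## Robot

A 6-joint arm with a two-finger parallel gripper is mounted at the origin on the work surface. World frame = base frame: x ahead of the robot, y to its left, z up, the work surface at z = 0. Lengths are in m, angles in rad, forces in N, time in s.
With the tool pointing down it reaches from about 0.3 to 0.775 m from the base axis. Payload 14.6 kg.
Tool frame: the origin (TCP) lies on the mounting face of the last link; the fingertips stand 199 mm ahead of it and the grasp point (between the pads) lies 180 mm ahead of it; z points along the fingers, y is the direction in which the jaws open and shut (so a half turn about z gives the same grasp; the last joint's range is limited). The gripper opens to 94 mm and grips with 3 to 60 N. Pads are 16 mm wide; open, the fingers measure 119 mm over their backs; the gripper's body (75 mm by 177 mm) begins 78 mm behind the grasp point.
Start: joints at [1.177, 0.3, 1.521, -0, 1.321, -0.067], TCP at [0.177, 0.521, 0.405] pointing down, gripper open.
Joint ranges: [-3.03, 3.03], [-0.79, 2.21], [0.23, 2.52], [-1.04, 4.18], [0, 3.07], [-2.55, 2.55]. Speed limits (rad/s): [2.22, 2.22, 2.57, 3.14, 3.14, 3.14].

## Interface

Orientations are given as [roll, pitch, yaw] about the fixed x, y, z axes, in that order (R = Rz(yaw) Ry(pitch) Rx(roll)).
In Python, from station import sensors, vision, job gives the robot as it stands. The module is installed in compiled form; this text tells all that it offers.
- The arm moves only by the tool arm_command, never from a script. Its argument "plan" is one flat list of numbers, 5 for each row, row after row: the closure, from -1 (fully open) to 1 (shut), so that 0 is half open, then the shift along the world's x, y, z scaled (see below), then the turn about the world's z scaled (see below). A call has 1 to 20 rows; each row is the pose to reach, as a shift and turn from the pose commanded when the call began; what a row does not reach only later rows make up. The controller multiplies each number of a shift by 400 mm and each number of a turn by 120 degrees. A row lasts 1/10 s, in which the tool goes at most 50 mm and 8.59 degrees, less where a joint would pass 70% of its speed; a pose out of reach is approached as far as the arm can. A call with a number of a shift or a turn outside -1 to 1 is refused whole. A call with a gripper value outside its range is refused whole. The fingers move at their own pace and stop on an object; "newtons" is the grip in N (left out, the last holds). Time passes only in rows, so rows that repeat a pose let the fingers close. It gives the time, the measured TCP pose, the force and the opening at its end, in the units of the state.
- sensors.get_obs(): the state, without advancing time (a new reading comes with each control period).
- vision.camera(name): name is "side" or "top"; returns the picture (384x512x3 uint8, blue, green, red); there is no depth.
- vision.camera_params(name): a dict with "intrinsics" (3x3 intrinsics, pixels), "k1" (the pictures are not rectified: a ray, as slopes to the right and down, at radius r is drawn at 1 + k1 r^2 times it, then the intrinsics apply), "rvec" (rotation vector, rad) and "tvec" (3), from world to camera coordinates, as OpenCV has them. Camera axes: x right, y down, z forward; pixel columns grow to the right and rows downward; lengths in m; the calibration is good to about 2 mm. A picture is of the moment at which its call begins. camera_params takes no time and is no camera call.
- job.hand_in(): hands the job in, once; it reports no verdict.
Trained networks look in the newest picture that a camera, given by its name, has taken for a name from the list of things; names that differ only in an ending like _2 or _b are one class to them, and where a whole thing is asked for, a point or a joint stands for the part that bears it (a point fixed in the world has none). Each returns a list of dicts, best first, with "confidence" (0 to 1); they miss things now and then, are a little off and sometimes report something else, mostly with a low value. They report only what shows in the picture. A call takes as long as a camera call. They do not tell look-alikes from the thing itself.
- vision.search_frame(name, camera): "at" ([row, column] in pixels, amid what is visible of it).
- vision.silhouettes(name, camera): "mask" (384x512 bool, what is visible of it) and "at" ([row, column] in pixels, amid what is visible of it).
- vision.pinpoint(name, camera): "at" ([row, column] in pixels: a listed point, or the origin of a listed thing).
The state is a dict: "time_s": time; "qpos": joint angles; "joint_vel": joint speeds; "tau": joint torques, N m; "ee_pos": TCP position; "eef_rot": TCP orientation; "force": force on the tool from outside, world axes, zero at the start; "moment": the same for the moment, N m; "grip_width": finger opening in m.
Only numpy, scipy, OpenCV 4.12 (cv2) and the standard library are available. Lean on these libraries where they do the work, as an engineer would, in place of code of your own. Each camera call takes 0.05 s, during which the arm holds its last target.

## Working session

There is one attempt and no reset: what is moved stays moved. The work goes in short steps, Python scripts to look and compute and a tool call to move; the robot and the scene stay as the last step left them, time stands still between calls to the robot, and variables do not carry over. Pictures are saved under pics/ and viewed, and the job is handed in when it is done.

Besides the shell and the picture viewer there is one more tool, called after "Call:" in YAML: its name, and indented under it one key for each argument. arm_command: Moves the arm, as the interface text tells. Its arguments: {"type":"object","properties":{"plan":{"type":"array"},"newtons":{"type":"number"}},"required":["plan"]}

```bash
mkdir -p pics; cat > h.py <<'E'
import numpy as np,cv2
from station import sensors,vision,job
def P(c):
    p=vision.camera_params(c);return np.array(p["intrinsics"],float),p["k1"],cv2.Rodrigues(np.array(p["rvec"],float))[0],np.array(p["tvec"],float).ravel()
def ray(c,at):
    K,k1,R,t=P(c)
    d=cv2.undistortPoints(np.array([[[at[1],at[0]]]],float),K,np.array([k1,0,0,0.]))[0,0]
    v=R.T@np.array([d[0],d[1],1]);return -R.T@t,v
def onz(c,at,z):
    o,v=ray(c,at);return o+v*(z-o[2])/v[2]
def proj(c,X):
    K,k1,R,t=P(c)
    q=cv2.projectPoints(np.array(X,float).reshape(-1,1,3),cv2.Rodrigues(R)[0],t,K,np.array([k1,0,0,0.]))[0].reshape(-1,2)
    return q[:,::-1]
E
python3 - <<'E'
from h import *
for c in("top","side"):
    im=vision.camera(c);cv2.imwrite(f"pics/{c}0.png",cv2.resize(im,(800,600),interpolation=cv2.INTER_CUBIC));np.save(c+"0.npy",im)
    K,k,R,t=P(c);print(c,K.round(1).tolist(),k,(-R.T@t).round(3))
for n,z in [("carton_tall",.06),("carton_short",.06),("cell_front",.02),("cell_rear",.02),("drawer_lip",.05),("port",0),("console",0),("confirm_top",.072),("scale",0),("tote",0),("tape",0),("spray",0),("scanner",0),("mug",0)]:
    for c in("top","side"):
        for d in vision.pinpoint(n,c)[:4]: print(n,c,np.round(d["at"],1),round(d["confidence"],2),onz(c,d["at"],z).round(3))
o=sensors.get_obs();print({k:np.round(v,3) for k,v in o.items()})
E
```

```text
top [[371.1, 0.0, 257.5], [0.0, 371.1, 189.9], [0.0, 0.0, 1.0]] -0.04559213208097824 [0.301 0.077 1.309]
side [[448.4, 0.0, 249.6], [0.0, 448.4, 190.3], [0.0, 0.0, 1.0]] -0.04364796392584786 [-0.068  1.093  1.099]
carton_tall top [269.4 199.6] 0.92 [0.266 0.287 0.06 ]
carton_tall top [216. 203.] 0.77 [0.444 0.286 0.06 ]
carton_tall top [186.9 283.4] 0.67 [0.552 0.015 0.06 ]
carton_tall top [225.2  89.2] 0.59 [0.4   0.676 0.06 ]
carton_tall side [246.3 240. ] 0.96 [0.439 0.281 0.06 ]
carton_tall side [364.  164.7] 0.95 [0.391 0.712 0.06 ]
carton_tall side [282.  283.3] 0.61 [0.258 0.335 0.06 ]
carton_short top [214.3 378.5] 0.96 [ 0.466 -0.308  0.06 ]
carton_short side [148.5 306.2] 0.56 [ 0.49  -0.312  0.06 ]
cell_front top [184.5 282. ] 0.58 [0.568 0.018 0.02 ]
cell_front top [212.1 422.9] 0.16 [ 0.483 -0.478  0.02 ]
cell_front side [190.  252.1] 0.72 [ 0.569 -0.015  0.02 ]
cell_front side [209.1 174.4] 0.55 [0.751 0.219 0.02 ]
cell_front side [241.5 237.6] 0.53 [0.476 0.235 0.02 ]
cell_rear top [201.7 286.6] 0.71 [0.507 0.001 0.02 ]
cell_rear top [169.5 285.6] 0.65 [0.623 0.006 0.0
[... 1207 characters left out ...]
233.3] 0.55 [ 0.787 -0.228  0.   ]
scanner top [211.2 426.1] 0.85 [ 0.489 -0.498  0.   ]
scanner side [138.5 321.5] 0.9 [ 0.498 -0.499  0.   ]
mug top [132.2 231.3] 0.95 [0.766 0.209 0.   ]
mug side [206.  172.5] 0.79 [0.782 0.193 0.   ]
{'time_s': np.float64(1.5), 'qpos': array([ 1.177,  0.3  ,  1.521,  0.   ,  1.321, -0.067]), 'joint_vel': array([ 0.001,  0.001,  0.002, -0.   , -0.   , -0.   ]), 'tau': array([-0.0000e+00, -5.3166e+01, -3.5292e+01,  7.1000e-02,  2.1000e-02,
       -0.0000e+00]), 'ee_pos': array([0.177, 0.521, 0.405]), 'eef_rot': array([3.142, 0.   , 2.815]), 'force': array([-0.782,  0.222,  0.749]), 'moment': array([-0.062, -0.033, -0.045]), 'grip_width': np.float64(0.094)}
```

View pics/top0.png

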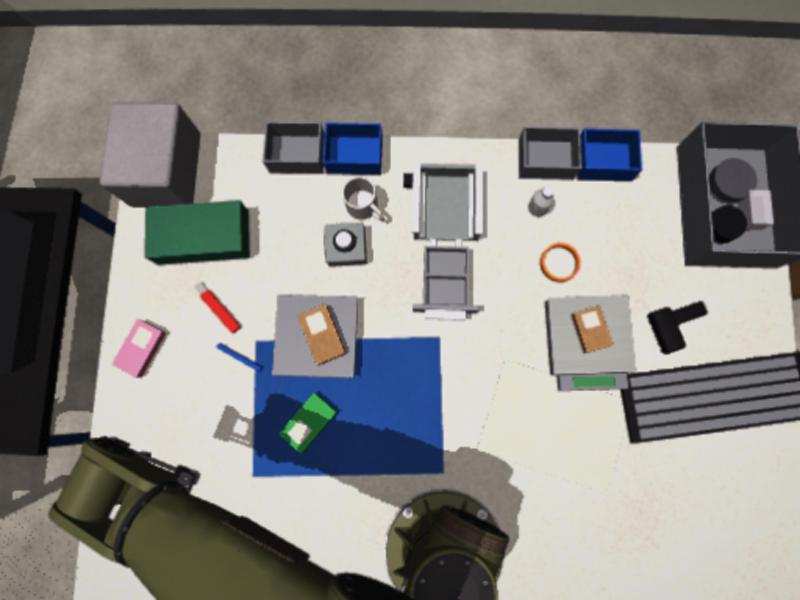

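View pics/side0.png

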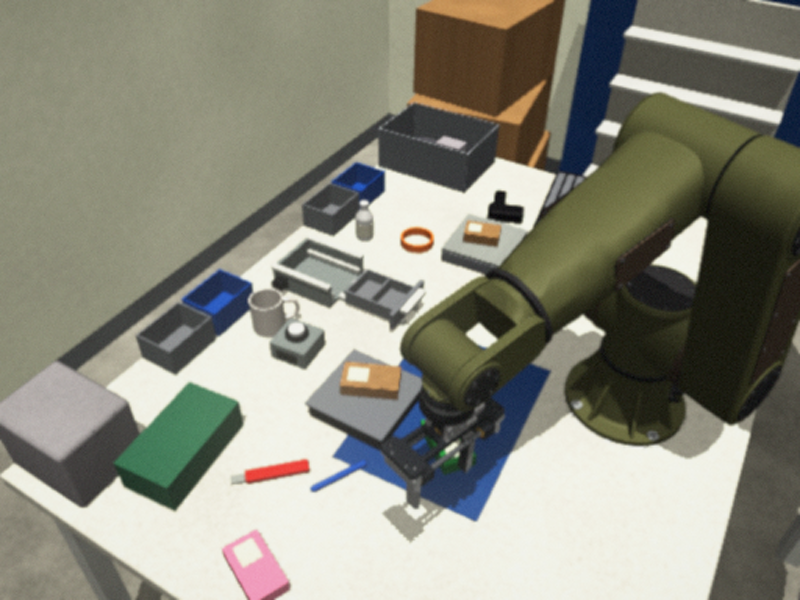

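Brown cartons: tote one at ~(row 216, col 203) and scale one at ~(214, 378) in the raw top picture; the green (269,200) and pink (225,89) are look-alikes. I'll confirm in enlarged crops and measure outlines.

```bash
python3 - <<'E'
from h import *
im=vision.camera("top");vision.camera("side")
for n,at in(("carton_tall",(216,203)),("carton_short",(214,378))):
    for c in("top","side"):
        for d in vision.silhouettes(n,c):
            m=d["mask"].astype(np.uint8)
            if c=="top" and np.hypot(*(np.array(d["at"])-at))<15 or c=="side" and d["confidence"]>.8:
                cs=max(cv2.findContours(m,0,cv2.CHAIN_APPROX_NONE)[0],key=len).reshape(-1,2)
                w=np.array([onz(c,(v,u),.06)[:2] for u,v in cs],np.float32)
                r=cv2.minAreaRect(w);b=cv2.boxPoints(r);e=[b[1]-b[0],b[2]-b[1]];l=max(e,key=np.linalg.norm)
                print(n,c,np.round(d["at"]),d["confidence"],np.round(r[0],3),np.round(r[1],3),"long axis deg",np.degrees(np.arctan2(l[1],l[0])).round(1)%180,"px",m.sum())
a=im[185:245,170:236];b=im[185:245,345:411]
cv2.imwrite("pics/crops.png",cv2.resize(np.hstack([a,b]),None,fx=6,fy=6,interpolation=cv2.INTER_CUBIC))
cv2.imwrite("pics/drawer.png",cv2.resize(im[95:215,240:330],None,fx=5,fy=5,interpolation=cv2.INTER_CUBIC))
s=np.load("side0.npy");cv2.imwrite("pics/drawerS.png",cv2.resize(s[145:215,165:280],None,fx=6,fy=6,interpolation=cv2.INTER_CUBIC))
E
```

```text
carton_tall top [214. 205.] 0.59 [0.454 0.279] [0.123 0.071] long axis deg 24.4 px 729
carton_tall side [363. 164.] 0.92 [0.395 0.712] [0.07  0.128] long axis deg 154.9 px 1236
carton_short top [212. 380.] 0.61 [ 0.48  -0.307] [0.092 0.068] long axis deg 16.7 px 515
```

View pics/crops.png

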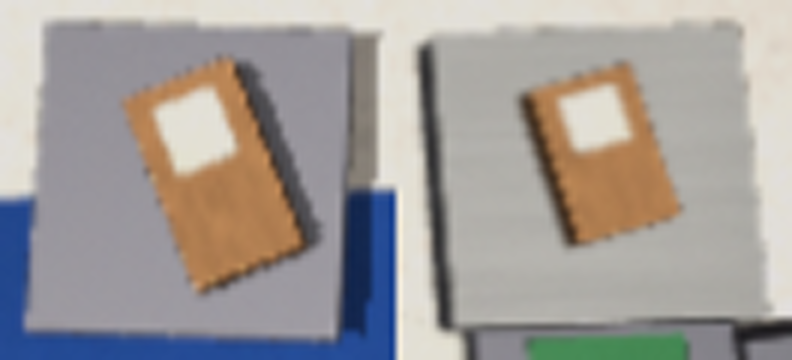

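View pics/drawer.png

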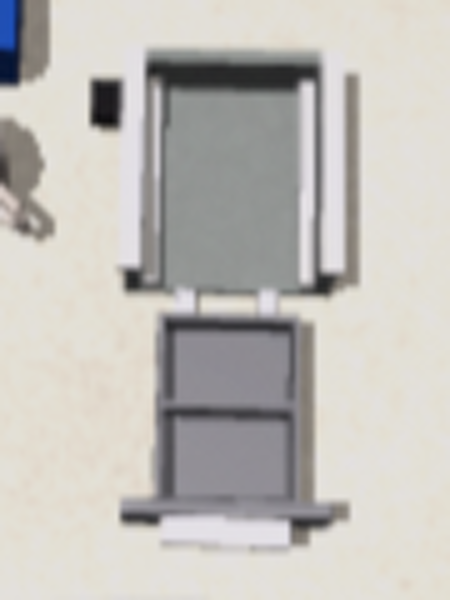

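View pics/drawerS.png

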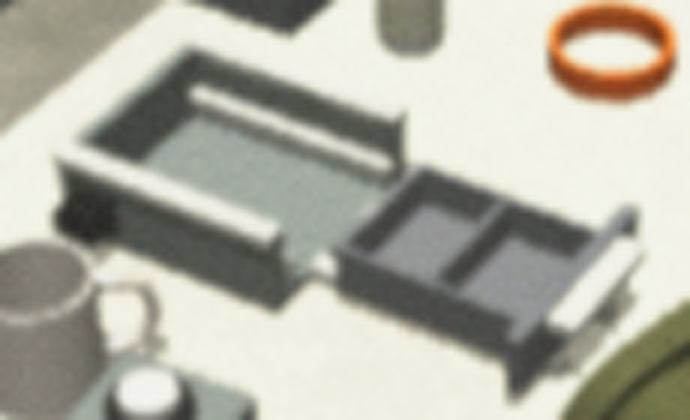

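```bash
python3 - <<'E'
from h import *
def pts(l,s,r0,c0,z,c="top"):
    return np.array([onz(c,(y/s+r0-0.4,x/s+c0-0.4),z)[:2] for x,y in l])
def show(n,w):
    print(n,"centre",w.mean(0).round(4))
    for i in range(len(w)):
        e=w[(i+1)%len(w)]-w[i];print("   ",w[i].round(4),"edge",np.linalg.norm(e).round(4),"deg",np.degrees(np.arctan2(e[1],e[0])).round(1))
show("tall",pts([(123,102),(233,58),(305,245),(200,290)],6,185,170,.075))
show("short",pts([(530,95),(628,64),(682,212),(577,243)],6,185,345-66,.075))
show("lip",pts([(162,518),(292,518),(290,546),(160,543)],5,95,240,.056))
show("panel top",pts([(122,498),(332,505)],5,95,240,.058))
show("walls outer z50",pts([(160,318),(298,318),(298,500),(157,498)],5,95,240,.05))
show("divider",pts([(165,408),(296,408)],5,95,240,.05))
show("port top",pts([(123,48),(345,52),(345,272),(120,268)],5,95,240,.063))
show("port S top",pts([(62,155),(192,48),(403,117),(277,240)],6,145,165,.063,"side"))
show("lip S",pts([(637,240),(553,325),(520,318),(605,235)],6,145,165,.056,"side"))
show("panel S",pts([(512,325),(635,210)],6,145,165,.058,"side"))
E
```

```text
tall centre [0.4509 0.2756]
    [0.4896 0.3299] edge 0.0665 deg -66.2
    [0.5165 0.269 ] edge 0.114 deg -156.3
    [0.4121 0.2232] edge 0.0631 deg 115.0
    [0.3855 0.2803] edge 0.1153 deg 25.4
short centre [ 0.478  -0.3069]
    [ 0.5097 -0.2661] edge 0.059 deg -71.1
    [ 0.5289 -0.3219] edge 0.0873 deg -161.7
    [ 0.446  -0.3493] edge 0.062 deg 107.6
    [ 0.4273 -0.2902] edge 0.0859 deg 16.3
lip centre [0.504  0.0093]
    [0.512  0.0532] edge 0.0889 deg -88.5
    [ 0.5144 -0.0357] edge 0.0194 deg 176.5
    [ 0.495  -0.0345] edge 0.0887 deg 90.2
    [0.4947 0.0542] edge 0.0174 deg -3.2
panel top centre [0.5243 0.0091]
    [0.5248 0.0809] edge 0.1437 deg -90.4
    [ 0.5238 -0.0627] edge 0.1437 deg 89.6
walls outer z50 centre [0.5921 0.0088]
    [0.6553 0.0577] edge 0.0968 deg -88.5
    [ 0.6579 -0.0391] edge 0.1298 deg -179.5
    [ 0.5281 -0.0402] edge 0.0971 deg 90.7
    [0.5269 0.0568] edge 0.1284 deg 0.4
divider centre [0.5918 0.0072]
    [0.5906 0.0527] edge 0.091 deg -88.5
    [ 0.593  -0.0383] edge 0.091 deg 91.5
port top centre [0.7699 0.0087]
    [0.8516 0.0888] edge 0.159 deg -89.7
    [ 0.8524 -0.0702] edge 0.1641 deg -179.9
    [ 0.6883 -0.0705] edge 0.1571 deg 90.4
    [0.6872 0.0866] edge 0.1645 deg 0.8
port S top centre [0.7683 0.0115]
    [0.8498 0.0823] edge 0.1365 deg -90.7
    [ 0.8482 -0.0542] edge 0.1601 deg -176.8
    [ 0.6883 -0.063 ] edge 0.1442 deg 90.6
    [0.6868 0.0811] edge 0.163 deg 0.4
lip S centre [0.5166 0.0099]
    [ 0.5047 -0.0402] edge 0.0948 deg 87.3
    [0.5091 0.0545] edge 0.0203 deg 13.5
    [0.5288 0.0593] edge 0.0936 deg -93.1
    [ 0.5237 -0.0342] edge 0.0199 deg -162.5
panel S centre [0.5236 0.0031]
    [0.5285 0.069 ] edge 0.1323 deg -94.3
    [ 0.5187 -0.0629] edge 0.1323 deg 85.7
```

Confirmed: the brown carton on the tote is the larger (≈115×65 mm, crop-checked) and the brown one on the scale is the smaller (≈87×60 mm). Drawer axis runs along +x at y≈0.009, lip at x≈0.495. Moving above the +x end of the tall carton.

Call:
arm_command:
  plan: [-1, 0.79, -0.565, -0.26, -1, -1, 0.79, -0.565, -0.26, -1, -1, 0.79, -0.565, -0.26, -1, -1, 0.79, -0.565, -0.26, -1, -1, 0.79, -0.565, -0.26, -1, -1, 0.79, -0.565, -0.26, -1, -1, 0.79, -0.565, -0.26, -1, -1, 0.79, -0.565, -0.26, -1, -1, 0.79, -0.565, -0.26, -1, -1, 0.79, -0.565, -0.26, -1, -1, 0.79, -0.565, -0.26, -1, -1, 0.79, -0.565, -0.26, -1, -1, 0.79, -0.565, -0.26, -1, -1, 0.79, -0.565, -0.26, -1, -1, 0.79, -0.565, -0.26, -1, -1, 0.79, -0.565, -0.26, -1]
  newtons: 5

```text
time_s: 3.4
ee_pos: [0.4926, 0.2949, 0.3006]
eef_rot: [-3.142, 0.0, 0.725]
force: [0.9, 0.2, -0.2]
grip_width: 0.0941
```

Call:
arm_command:
  plan: [-1, 0, 0, -0.05, -0.14, -1, 0, 0, -0.05, -0.14, -1, 0, 0, -0.05, -0.14]

```text
time_s: 3.7
ee_pos: [0.4925, 0.2949, 0.2803]
eef_rot: [3.142, 0.001, 0.428]
force: [0.4, 0.5, -0.4]
grip_width: 0.094
```

```bash
python3 - <<'E'
from h import *
im=vision.camera("side");o=sensors.get_obs();print(o["ee_pos"].round(4),o["eef_rot"].round(3))
c=np.array([.4515,.276]);a=np.radians(24.5);u=np.array([np.cos(a),np.sin(a)]);v=np.array([-u[1],u[0]])
b=cv2.resize(im[170:330,150:330],None,fx=4,fy=4,interpolation=cv2.INTER_CUBIC)
for sx,sy in((1,1),(1,-1),(-1,-1),(-1,1)):
    q=proj("side",[*(c+58*sx*u/1e3+33*sy*v/1e3),.075])[0]
    cv2.circle(b,(int((q[1]-150+.5)*4),int((q[0]-170+.5)*4)),3,(0,0,255),-1)
cv2.imwrite("pics/s1.png",b)
E
```

```text
[0.4926 0.2949 0.2807] [-3.142  0.     0.433]
```

View pics/s1.png

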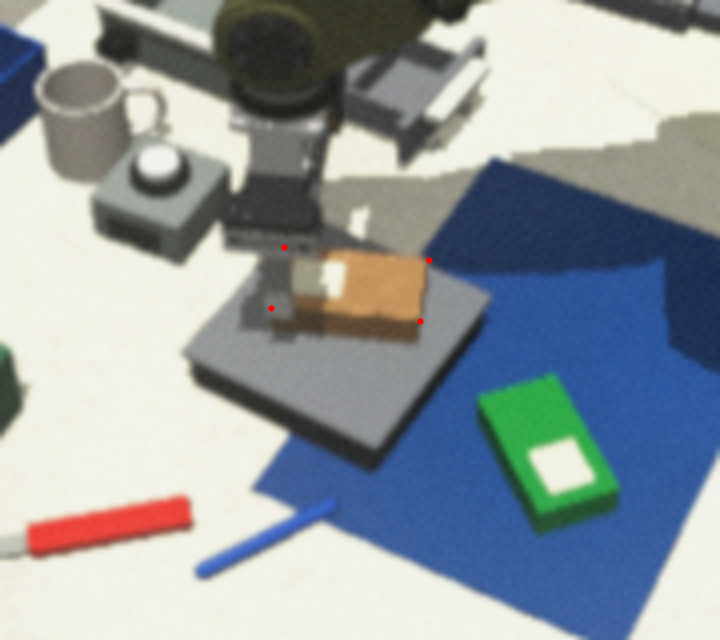

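The side view shows the open fingers straddling the tall carton's far end; predicted corners (red) match its edges at ~1 mm. Descend and close gently.

Call:
arm_command:
  plan: [-1, 0, 0, -0.05, 0, -1, 0, 0, -0.087, 0, -1, 0, 0, -0.087, 0, 1, 0, 0, -0.087, 0, 1, 0, 0, -0.087, 0, 1, 0, 0, -0.087, 0, 1, 0, 0, -0.087, 0, 1, 0, 0, -0.087, 0, 1, 0, 0, -0.087, 0]
  newtons: 4

```text
time_s: 4.65
ee_pos: [0.4925, 0.2949, 0.2459]
eef_rot: [-3.142, 0.0, 0.427]
force: [0.2, -0.9, 1.0]
grip_width: 0.0659
```

Call:
arm_command:
  plan: [1, -0.004, -0.002, 0.025, 0, 1, -0.01, -0.0045, 0.047, 0, 1, -0.018, -0.008, 0.069, 0, 1, -0.0266, -0.012, 0.09, 0, 1, -0.038, -0.017, 0.11, 0, 1, -0.05, -0.0225, 0.129, 0, 1, -0.063, -0.029, 0.147, 0, 1, -0.078, -0.036, 0.162, 0, 1, -0.095, -0.043, 0.176, 0, 1, -0.112, -0.051, 0.189, 0, 1, -0.13, -0.059, 0.2, 0, 1, -0.149, -0.068, 0.209, 0, 1, -0.169, -0.077, 0.216, 0, 1, -0.188, -0.086, 0.222, 0, 1, -0.209, -0.095, 0.226, 0, 1, -0.23, -0.105, 0.227, 0, 1, -0.25, -0.114, 0.226, 0, 1, -0.271, -0.123, 0.225, 0, 1, -0.271, -0.123, 0.225, 0]
  newtons: 4

```text
time_s: 6.55
ee_pos: [0.3833, 0.2454, 0.3357]
eef_rot: [-3.142, 0.0, 0.427]
force: [0.9, 0.4, -2.0]
grip_width: 0.0662
```

```bash
python3 - <<'E'
from h import *
im=vision.camera("side");o=sensors.get_obs();print(o["ee_pos"].round(4),o["eef_rot"].round(3),o["force"].round(2),o["grip_width"])
cv2.imwrite("pics/s2.png",cv2.resize(im[170:350,150:350],None,fx=4,fy=4-.8,interpolation=cv2.INTER_CUBIC) if 0 else cv2.resize(im[190:340,180:330],None,fx=4,fy=4,interpolation=cv2.INTER_CUBIC))
E
```

```text
[0.3839 0.2456 0.3359] [ 3.142 -0.     0.427] [ 0.91 -0.21 -1.07] 0.06597791834192533
```

View pics/s2.png

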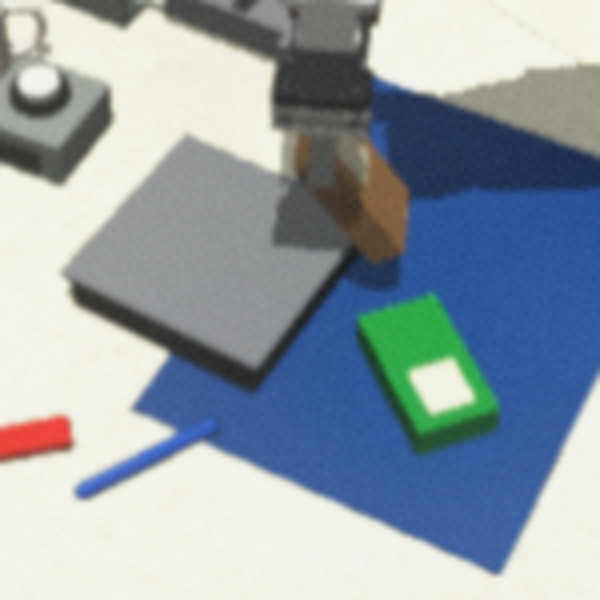

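```bash
cat >> h.py <<'E'
def box(g,psi,tilt,d,L,W,off=0,T=.03):
    # g grip point, carton hangs; tilt=angle of length axis above... 90 = hanging straight; lower end toward -u
    u=np.array([np.cos(psi),np.sin(psi),0]);v=np.array([-u[1],u[0],0]);k=np.array([0,0,1.])
    dn=-np.cos(tilt)*u-np.sin(tilt)*k; n=np.sin(tilt)*u-np.cos(tilt)*k
    c=g+d*dn-off*n*-1
    return [c+a*dn*L/2+b*v*W/2+e*n*T/2 for a in(-1,1) for b in(-1,1) for e in(-1,1)]
def drawbox(b,C,f,r0,c0,col,cam="side"):
    q=proj(cam,C);p=[(int((y-c0+.5)*f),int((x-r0+.5)*f)) for x,y in q]
    for i in range(8):
        for j in(1,2,4):
            if not i&j: cv2.line(b,p[i],p[i|j],col,1)
E
python3 - <<'E'
from h import *
im=cv2.imread("pics/s2.png")
g=np.array([.3839,.2456,.3359-.182])
out=[]
for t in(40,50,60):
    b=im[150:300,200:450].copy();b=cv2.resize(im,None,fx=1,fy=1).copy()
    drawbox(b,box(g,.427,np.radians(t),.046,.116,.066),4,190,180,(0,255,0));out.append(cv2.resize(b[80:300,230:450],None,fx=1.2,fy=1.2))
cv2.imwrite("pics/fit.png",np.hstack(out))
tp=np.array([onz("top",(y/6+185-.4,x/6+170-.4),.045)[:2] for x,y in((45,25),(350,35),(335,338),(25,330))]);print(tp.round(4),tp.mean(0))
E
```

```text
[[0.5382 0.3846]
 [0.5371 0.2065]
 [0.3628 0.2073]
 [0.3619 0.3838]] [0.44998518 0.2955276 ]
```

View pics/fit.png

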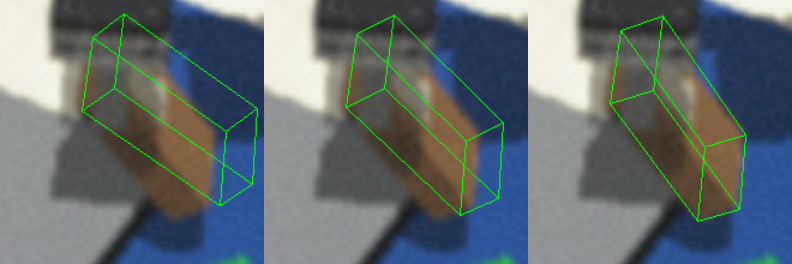

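The side view shows the carton held but only ~65° from horizontal (lower end toward the robot, off the tote's edge at px (375,262) of the crop). I'll right it by pushing its lower end against the tote's far side edge (x≈0.539).

Call:
arm_command:
  plan: [1, 0, 0, 0.1, 0, 1, 0.1, 0.03, 0.15, -0.05, 1, 0.2, 0.06, 0.15, -0.1, 1, 0.3, 0.09, 0.15, -0.15, 1, 0.4, 0.13, 0.15, -0.2, 1, 0.5, 0.16, 0.15, -0.204, 1, 0.588, 0.185, 0.15, -0.204, 1, 0.588, 0.185, 0.15, -0.204, 1, 0.588, 0.185, 0.08, -0.204, 1, 0.588, 0.185, 0, -0.204, 1, 0.588, 0.185, -0.03, -0.204, 1, 0.588, 0.185, -0.065, -0.204, 1, 0.588, 0.185, -0.065, -0.204]
  newtons: 4

```text
time_s: 7.9
ee_pos: [0.6192, 0.3197, 0.3087]
eef_rot: [3.141, 0.002, -0.0]
force: [0.2, -0.4, -2.0]
grip_width: 0.066
```

```bash
cat > look.py <<'E'
import sys
from h import *
# look.py name r0 c0 psi_deg L d tilts...
n,r0,c0=sys.argv[1],int(sys.argv[2]),int(sys.argv[3])
im=vision.camera("side");o=sensors.get_obs();print(o["time_s"],o["ee_pos"].round(4),o["eef_rot"].round(3),o["force"].round(2),round(float(o["grip_width"]),4))
f=5;b=cv2.resize(im[r0:r0+110,c0:c0+100],None,fx=f,fy=f,interpolation=cv2.INTER_CUBIC);out=b.copy()
if len(sys.argv)>4:
    L,W,d,t=map(float,sys.argv[4:8]);g=o["ee_pos"]-[0,0,.180]
    drawbox(out,box(g,o["eef_rot"][2],np.radians(t),d,L,W),f,r0,c0,(0,255,0))
    out=np.hstack([b[:,60:440],out[:,60:440]])
cv2.imwrite(f"pics/{n}.png",out)
E
python3 look.py s3 170 160 .116 .066 .05 65
```

```text
7.95 [0.6194 0.3197 0.3102] [-3.142 -0.    -0.   ] [ 0.23 -0.57 -2.12] 0.0658
```

View pics/s3.png

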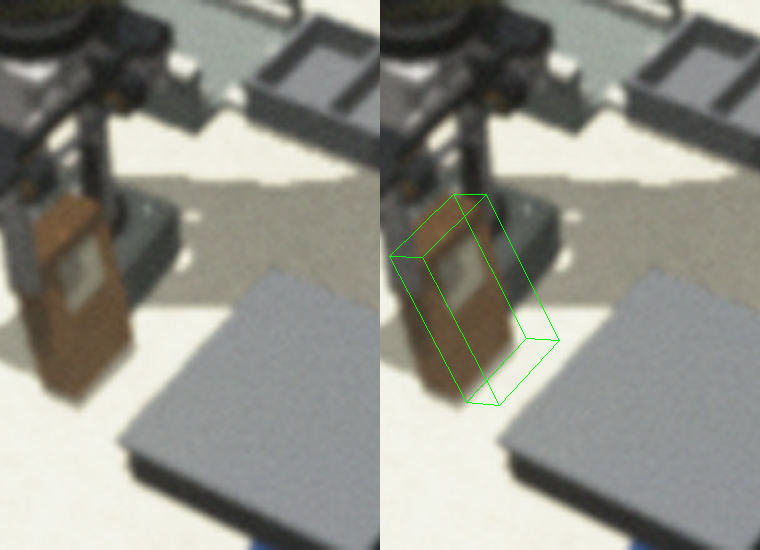

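```bash
sed -i 's/t=map(float,sys.argv\[4:8\])/t=map(float,sys.argv[4:8]); z0=float(sys.argv[8]) if len(sys.argv)>8 else 0/; s/d,L,W),f/d,L,W,z0),f/' h.py look.py; python3 look.py s4 170 160 .116 .066 .048 80
```

```text
8.0 [0.6195 0.3197 0.3111] [-3.141e+00 -1.000e-03 -0.000e+00] [ 0.5   0.01 -2.36] 0.0662
```

View pics/s4.png

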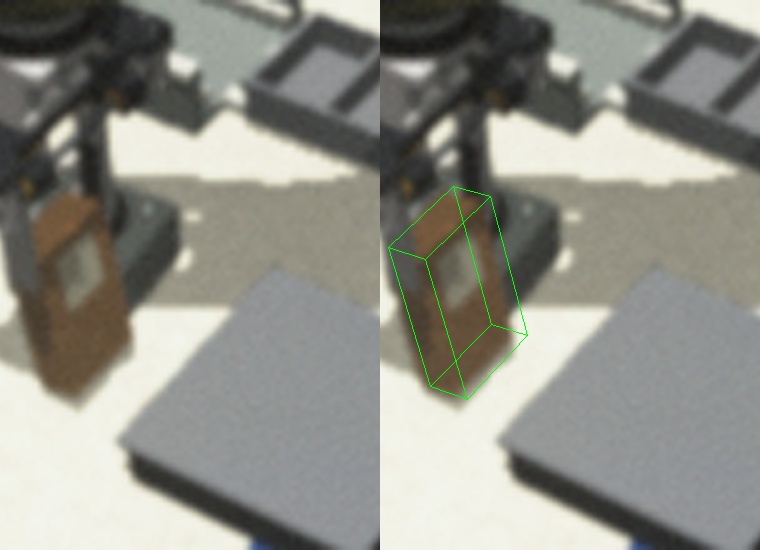

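Carton has swung to ~82°, upper part held. Finish righting it against the tote's far edge, slowly.

Call:
arm_command:
  plan: [1, -0.06, 0, 0, 0, 1, -0.1, 0, 0, 0, 1, -0.13, 0, 0, 0, 1, -0.145, 0, 0, 0, 1, -0.155, 0, 0, 0, 1, -0.165, 0, 0, 0, 1, -0.17, 0, 0, 0, 1, -0.17, 0, 0, 0]

```text
time_s: 8.8
ee_pos: [0.5514, 0.3197, 0.31]
eef_rot: [-3.142, -0.0, -0.0]
force: [-0.3, -0.9, -1.4]
grip_width: 0.0658
```

```bash
python3 look.py s5 180 170 .116 .066 .048 88
```

```text
8.85 [0.5515 0.3197 0.3099] [-3.142 -0.    -0.   ] [-0.29  0.42 -1.29] 0.066
```

View pics/s5.png

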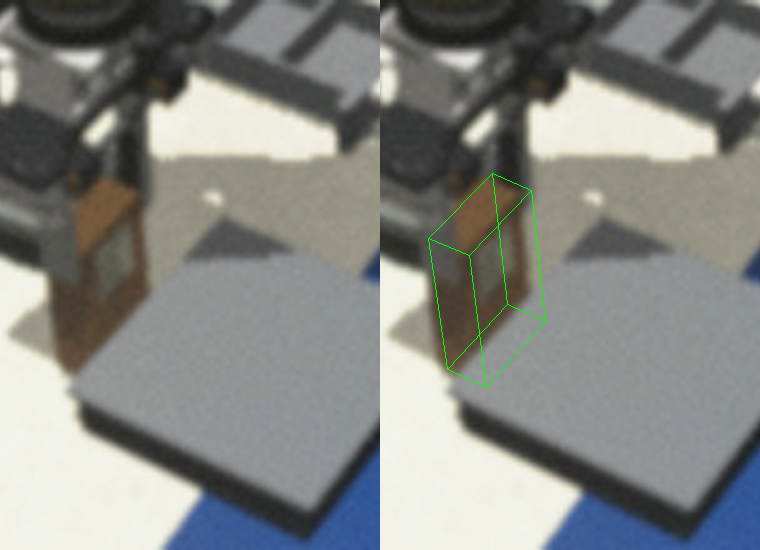

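Call:
arm_command:
  plan: [1, 0, 0, 0, 0, 1, 0.01, 0, 0.1, 0, 1, 0.02, 0, 0.225, 0, 1, 0.05, -0.1, 0.225, 0, 1, 0.09, -0.2, 0.225, 0, 1, 0.13, -0.3, 0.225, 0, 1, 0.177, -0.4, 0.225, 0, 1, 0.177, -0.5, 0.225, 0, 1, 0.177, -0.6, 0.225, 0, 1, 0.177, -0.7, 0.225, 0, 1, 0.177, -0.75, 0.225, 0, 1, 0.177, -0.778, 0.225, 0, 1, 0.177, -0.778, 0.15, 0, 1, 0.177, -0.778, 0.07, 0, 1, 0.177, -0.778, 0.04, 0, 1, 0.177, -0.778, 0.04, 0, 1, 0.177, -0.778, 0.04, 0]
  newtons: 15

```text
time_s: 10.55
ee_pos: [0.6225, 0.0089, 0.3272]
eef_rot: [3.142, -0.002, 0.0]
force: [0.4, -0.5, -1.9]
grip_width: 0.0657
```

```bash
python3 look.py s6 130 180 .116 .066 .048 90
```

```text
10.6 [0.6225 0.0088 0.3276] [ 3.142e+00 -2.000e-03  0.000e+00] [ 0.32 -0.2  -2.41] 0.0659
```

View pics/s6.png

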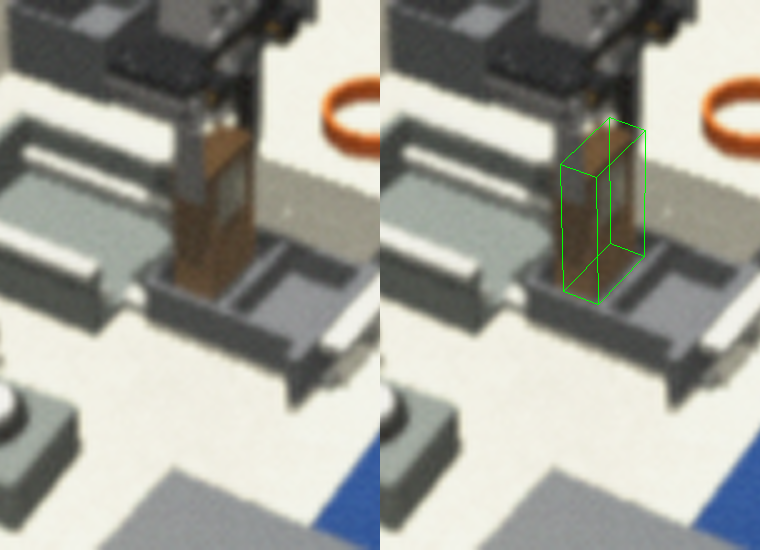

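Call:
arm_command:
  plan: [1, 0, 0, -0.015, 0, 1, 0, 0, -0.025, 0, 1, 0, 0, -0.035, 0, 1, 0, 0, -0.04, 0, 1, 0, 0, -0.04, 0]
  newtons: 6

```text
time_s: 11.1
ee_pos: [0.6223, 0.0086, 0.3107]
eef_rot: [-3.141, -0.002, -0.0]
force: [-0.7, 0.5, 4.9]
grip_width: 0.0661
```

Contact felt (force z from −2 to +5 N). Release gently and check.

Call:
arm_command:
  plan: [1, 0, 0, 0, 0, -0.7, 0, 0, 0, 0, -0.7, 0, 0, 0, 0, -0.7, 0, 0, 0, 0, -0.7, 0, 0, 0, 0]
  newtons: 3

```text
time_s: 11.6
ee_pos: [0.6221, 0.0085, 0.3097]
eef_rot: [3.142, 0.0, -0.0]
force: [0.1, 0.3, -0.2]
grip_width: 0.08
```

```bash
python3 look.py s7 130 180 .116 .066 .045 90
```

```text
11.65 [0.6221 0.0085 0.3097] [-3.142  0.    -0.   ] [0.06 0.62 0.41] 0.0799
```

View pics/s7.png

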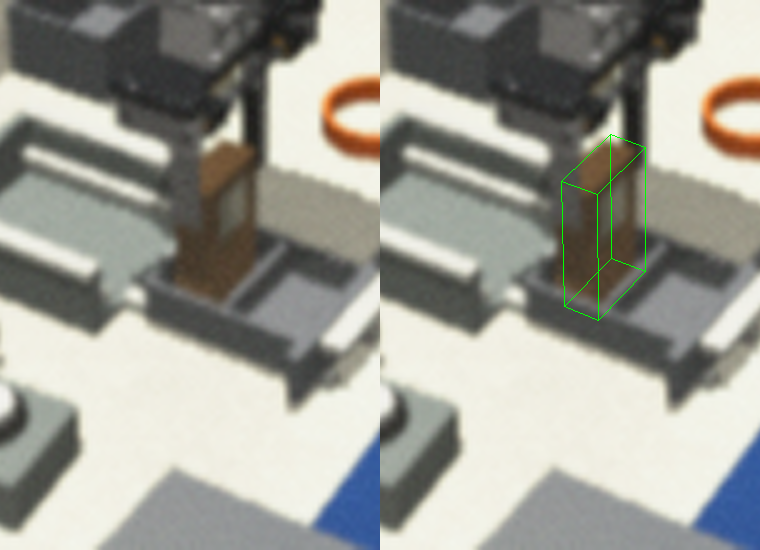

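The tall carton stands upright and free in the rear cell (bottom at crop px ~(205,295), behind the divider). Retreat up, go to the short carton.

Call:
arm_command:
  plan: [-0.7, 0, 0, 0.05, 0, -0.7, 0, 0, 0.15, 0, -0.8, 0, 0, 0.25, 0, -1, -0.05, -0.12, 0.25, 0.05, -1, -0.1, -0.24, 0.25, 0.1, -1, -0.15, -0.36, 0.25, 0.146, -1, -0.2, -0.48, 0.25, 0.146, -1, -0.25, -0.6, 0.2, 0.146, -1, -0.275, -0.7, 0.1, 0.146, -1, -0.275, -0.76, 0, 0.146, -1, -0.275, -0.76, -0.06, 0.146, -1, -0.275, -0.76, -0.06, 0.146]
  newtons: 3

```text
time_s: 12.85
ee_pos: [0.511, -0.2963, 0.2812]
eef_rot: [-3.135, 0.005, 0.304]
force: [0.1, 0.6, 0.4]
grip_width: 0.0938
```

```bash
python3 - <<'E'
from h import *
im=vision.camera("side");t=vision.camera("top");o=sensors.get_obs();print(o["time_s"],o["ee_pos"].round(4),o["eef_rot"].round(3))
c=np.array([.478,-.306]);a=np.radians(17.5);u=np.array([np.cos(a),np.sin(a)]);v=np.array([-u[1],u[0]])
outs=[]
for cam,I,r0,c0 in(("side",im,100,240),("top",t,160,320)):
    b=cv2.resize(I[r0:r0+100,c0:c0+100],None,fx=4,fy=4,interpolation=cv2.INTER_CUBIC)
    for z in(.045,.075):
     for sx,sy in((1,1),(1,-1),(-1,-1),(-1,1)):
      q=proj(cam,[*(c+45*sx*u/1e3+30*sy*v/1e3),z])[0]
      cv2.circle(b,(int((q[1]-c0+.5)*4),int((q[0]-r0+.5)*4)),2,(0,0,255),-1)
    outs.append(b)
cv2.imwrite("pics/s8.png",np.hstack(outs))
E
```

```text
12.95 [ 0.5124 -0.2953  0.2867] [-3.141  0.     0.306]
```

View pics/s8.png

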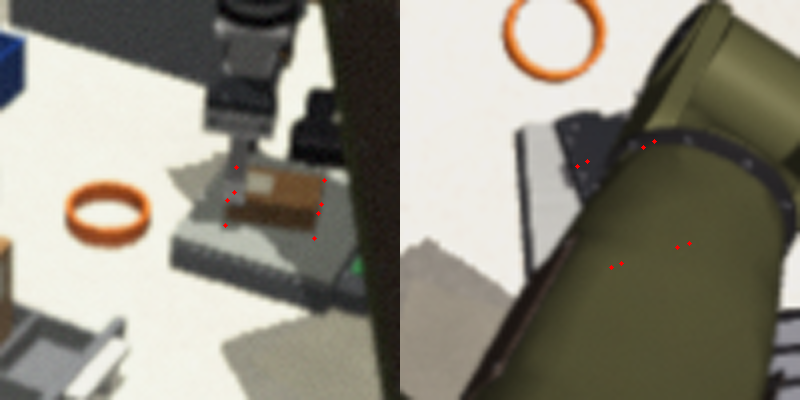

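Short carton outline agrees (within ~1-2 px). Descend and grip lightly.

Call:
arm_command:
  plan: [-1, 0, -0.005, -0.05, 0, -1, 0, -0.005, -0.1, 0, -1, 0, -0.005, -0.1, 0, 1, 0, -0.005, -0.1, 0, 1, 0, -0.005, -0.1, 0, 1, 0, -0.005, -0.1, 0, 1, 0, -0.005, -0.1, 0, 1, 0, -0.005, -0.1, 0, 1, 0, -0.005, -0.1, 0]
  newtons: 3

```text
time_s: 13.85
ee_pos: [0.5122, -0.2975, 0.2463]
eef_rot: [3.141, -0.0, 0.306]
force: [-0.6, 0.9, 5.6]
grip_width: 0.0597
```

Call:
arm_command:
  plan: [1, 0, 0, 0.03, 0, 1, 0, 0, 0.08, 0, 1, -0.01, 0, 0.15, 0, 1, -0.02, 0, 0.25, 0, 1, -0.02, 0, 0.3, 0, 1, -0.02, 0, 0.3, 0]
  newtons: 3

```text
time_s: 14.45
ee_pos: [0.5041, -0.2976, 0.3695]
eef_rot: [3.137, -0.003, 0.306]
force: [-0.5, 0.0, -1.0]
grip_width: 0.06
```

```bash
python3 look.py s9 80 240 .09 .06 .036 50; python3 - <<'E'
from h import *
tp=np.array([onz("top",(y/6+185-.4,x/6+279-.4),.045)[:2] for x,y in((430,45),(740,25),(765,318),(445,325))]);print(tp.round(4),tp.mean(0))
E
```

```text
14.5 [ 0.504  -0.2975  0.367 ] [ 3.14e+00 -1.00e-03  3.06e-01] [-0.45 -0.67 -1.86] 0.0601
[[ 0.5425 -0.2173]
 [ 0.5591 -0.3975]
 [ 0.3906 -0.4048]
 [ 0.3821 -0.2233]] [ 0.46857697 -0.31074558]
```

View pics/s9.png

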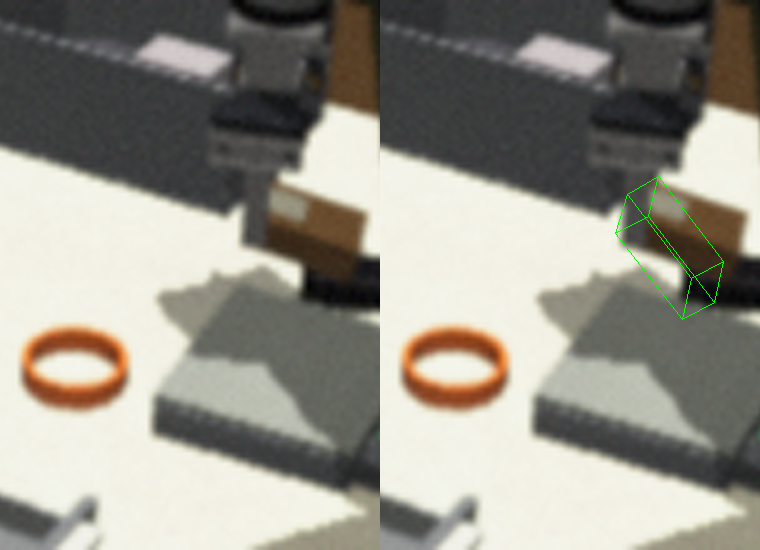

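Carton hangs only ~20° down. A short vertical shake at this light grip should let gravity swing it.

Call:
arm_command:
  plan: [1, 0, 0, -0.05, 0, 1, 0, 0, 0.03, 0, 1, 0, 0, -0.05, 0, 1, 0, 0, 0.03, 0, 1, 0, 0, -0.05, 0, 1, 0, 0, 0.03, 0, 1, 0, 0, 0.03, 0]
  newtons: 3

```text
time_s: 15.2
ee_pos: [0.5044, -0.2976, 0.379]
eef_rot: [3.14, -0.001, 0.306]
force: [-0.5, 0.0, -1.0]
grip_width: 0.0601
```

```bash
python3 look.py s10 80 240 .09 .06 .036 50
```

```text
15.25 [ 0.5042 -0.2976  0.3778] [ 3.141e+00 -1.000e-03  3.060e-01] [ 0.33 -0.66 -1.22] 0.0598
```

View pics/s10.png

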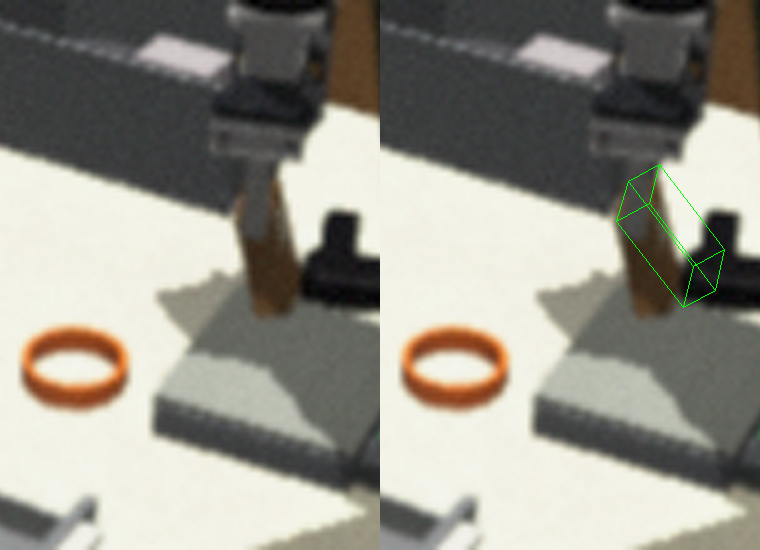

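Works: now ~80° down. A few more shakes to bring it vertical.

Call:
arm_command:
  plan: [1, 0, 0, -0.05, 0, 1, 0, 0, 0.03, 0, 1, 0, 0, -0.05, 0, 1, 0, 0, 0.03, 0, 1, 0, 0, -0.05, 0, 1, 0, 0, 0.0, 0, 1, 0, 0, 0.0, 0]
  newtons: 3

```text
time_s: 15.95
ee_pos: [0.5043, -0.2976, 0.3779]
eef_rot: [3.141, -0.0, 0.306]
force: [0.5, 0.3, 0.1]
grip_width: 0.0597
```

```bash
python3 look.py s11 80 240 .09 .06 .036 85
```

```text
16.0 [ 0.5042 -0.2975  0.3774] [ 3.141 -0.     0.306] [ 0.19  0.26 -1.58] 0.0599
```

View pics/s11.png

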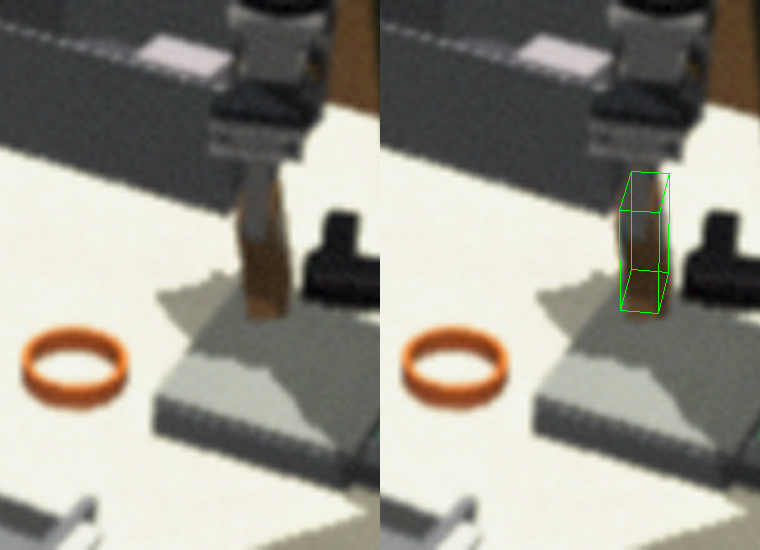

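Call:
arm_command:
  plan: [1, 0, 0, 0, 0, 1, 0.02, 0.06, 0, -0.04, 1, 0.05, 0.16, 0, -0.09, 1, 0.08, 0.27, 0, -0.146, 1, 0.11, 0.38, 0, -0.146, 1, 0.1375, 0.49, 0, -0.146, 1, 0.1375, 0.6, 0, -0.146, 1, 0.1375, 0.69, 0, -0.146, 1, 0.1375, 0.74, 0, -0.146, 1, 0.1375, 0.765, 0, -0.146, 1, 0.1375, 0.765, -0.07, -0.146, 1, 0.1375, 0.765, -0.15, -0.146, 1, 0.1375, 0.765, -0.19, -0.146, 1, 0.1375, 0.765, -0.19, -0.146]
  newtons: 12

```text
time_s: 17.4
ee_pos: [0.5588, 0.0079, 0.2992]
eef_rot: [-3.141, 0.004, -0.001]
force: [-0.0, -0.5, -0.3]
grip_width: 0.0602
```

```bash
python3 look.py s12 130 190 .09 .06 .038 87
```

```text
17.45 [0.5591 0.0079 0.3011] [-3.142e+00  2.000e-03 -1.000e-03] [-0.65  0.18 -0.42] 0.0599
```

View pics/s12.png

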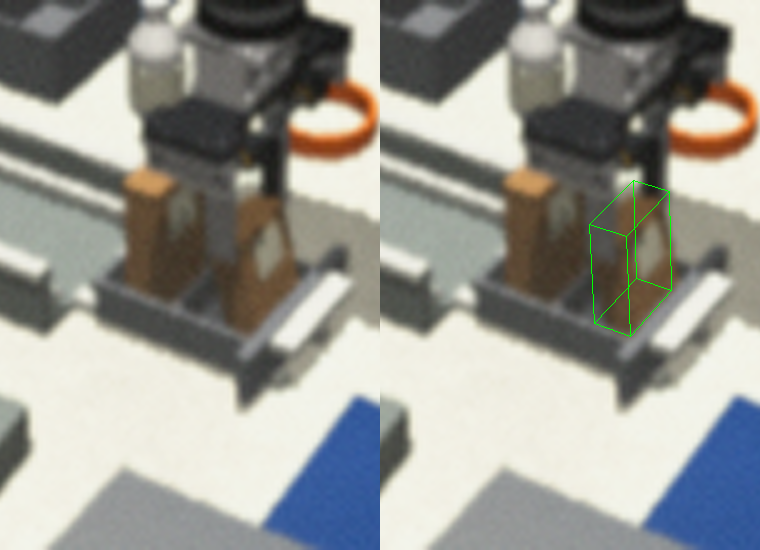

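Short carton is over the front cell but leans ~10° (lower end toward the front panel, crop px (250,330)). I'll touch its lower edge to the floor and swing the grip back over it.

Call:
arm_command:
  plan: [1, 0.015, 0, 0, 0, 1, 0.03, 0, 0, 0, 1, 0.03, 0, -0.02, 0, 1, 0.03, 0, -0.035, 0, 1, 0.03, 0, -0.042, 0, 1, 0.03, 0, -0.045, 0, 1, 0.03, 0, -0.045, 0]
  newtons: 5

```text
time_s: 18.15
ee_pos: [0.5713, 0.0084, 0.2842]
eef_rot: [3.141, -0.002, -0.0]
force: [1.2, -0.4, 5.4]
grip_width: 0.0599
```

```bash
python3 look.py s13 130 190 .09 .06 .038 79
```

```text
18.2 [0.5713 0.0085 0.2842] [ 3.141e+00 -2.000e-03 -0.000e+00] [-0.   -1.52  4.59] 0.0603
```

View pics/s13.png

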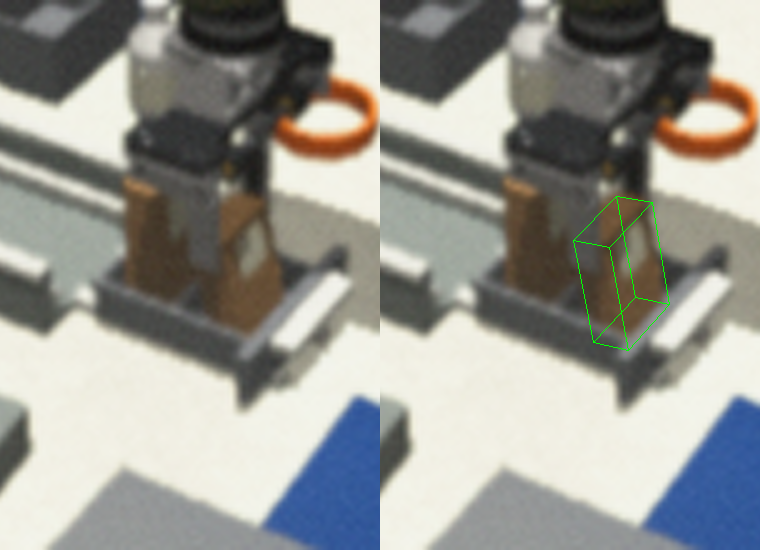

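Call:
arm_command:
  plan: [1, -0.008, 0, 0, 0, 1, -0.016, 0, 0, 0, 1, -0.024, 0, 0, 0, 1, -0.032, 0, 0, 0, 1, -0.036, 0, 0, 0, 1, -0.036, 0, 0, 0]
  newtons: 4

```text
time_s: 18.8
ee_pos: [0.5565, 0.0085, 0.2837]
eef_rot: [-3.141, 0.001, -0.0]
force: [-0.2, -0.1, -1.2]
grip_width: 0.0599
```

```bash
python3 look.py s14 130 190 .09 .06 .034 90
```

```text
18.85 [0.5566 0.0085 0.2837] [-3.142  0.    -0.   ] [-0.05  0.18 -0.73] 0.0598
```

View pics/s14.png

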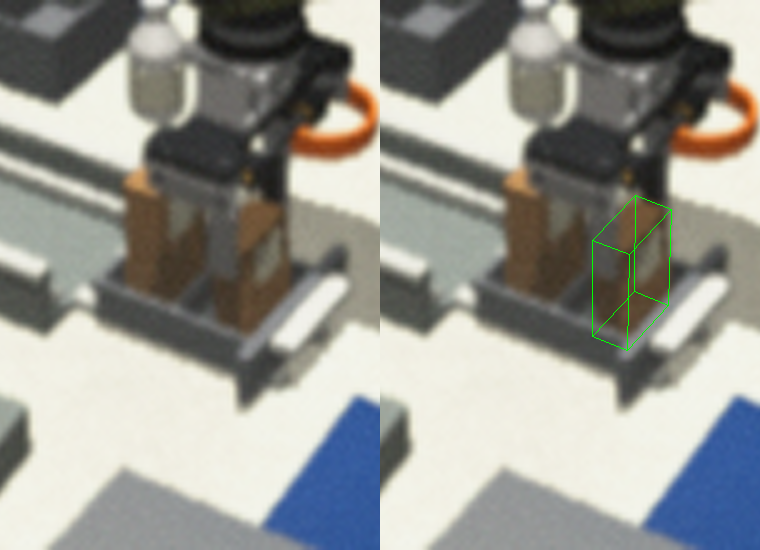

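Nearly vertical now. Press down slightly to seat it flat, then release.

Call:
arm_command:
  plan: [1, 0, 0, -0.004, 0, 1, 0, 0, -0.008, 0, 1, 0, 0, -0.008, 0]
  newtons: 4

```text
time_s: 19.15
ee_pos: [0.557, 0.0085, 0.2811]
eef_rot: [-3.142, -0.001, -0.0]
force: [0.4, 1.0, 3.6]
grip_width: 0.06
```

```bash
python3 look.py s15 130 190
```

```text
19.2 [0.557  0.0085 0.2811] [-3.142e+00 -1.000e-03 -0.000e+00] [-0.66 -0.28  3.44] 0.0598
```

View pics/s15.png

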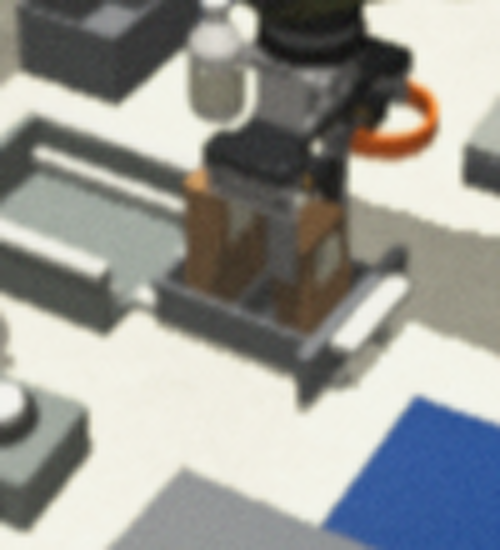

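Call:
arm_command:
  plan: [1, -0.005, 0, 0, 0, 1, -0.01, 0, 0, 0, 1, -0.01, 0, 0, 0, -0.8, -0.01, 0, 0, 0, -0.8, -0.01, 0, 0, 0, -0.8, -0.01, 0, 0, 0, -0.8, -0.01, 0, 0, 0]
  newtons: 3

```text
time_s: 19.9
ee_pos: [0.5528, 0.0085, 0.2806]
eef_rot: [3.142, 0.0, -0.0]
force: [-0.0, 0.6, 0.3]
grip_width: 0.084
```

```bash
python3 look.py s16 130 190
```

```text
19.95 [0.5528 0.0085 0.2806] [-3.142  0.    -0.   ] [-0.19  0.02 -0.1 ] 0.0846
```

View pics/s16.png

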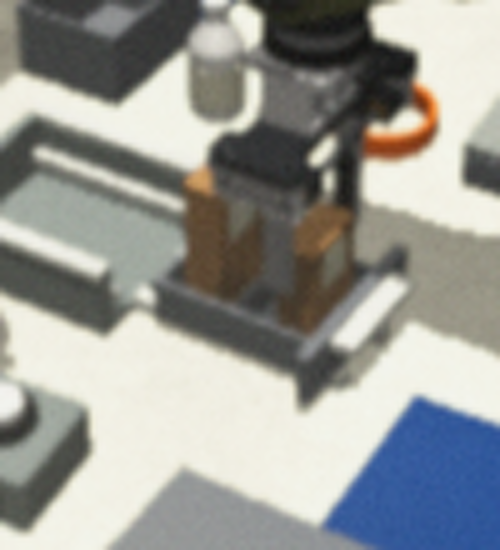

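Both stand free and upright. Raise, go in front of the lip, close the fingers, and look from above.

Call:
arm_command:
  plan: [-0.8, 0, 0, 0.04, 0, -0.8, 0, 0, 0.12, 0, -0.8, 0, 0, 0.22, 0, -0.8, 0, 0, 0.3, 0, 1, -0.08, 0, 0.3, 0, 1, -0.17, 0, 0.3, 0, 1, -0.235, 0, 0.25, 0, 1, -0.235, 0, 0.15, 0, 1, -0.235, 0, 0.05, 0, 1, -0.235, 0, -0.05, 0, 1, -0.235, 0, -0.11, 0, 1, -0.235, 0, -0.11, 0, 1, -0.235, 0, -0.11, 0]
  newtons: 10

```text
time_s: 21.25
ee_pos: [0.4591, 0.0085, 0.2374]
eef_rot: [3.142, -0.0, -0.0]
force: [-0.4, 0.1, 0.5]
grip_width: 0.0159
```

```bash
python3 - <<'E'
from h import *
t=vision.camera("top");s=vision.camera("side");o=sensors.get_obs();print(o["time_s"],o["ee_pos"].round(4),o["force"].round(2),o["grip_width"])
a=cv2.resize(t[105:225,240:330],(390,520),interpolation=cv2.INTER_CUBIC);b=cv2.resize(s[120:250,190:290],(400,520),interpolation=cv2.INTER_CUBIC)
cv2.imwrite("pics/s17.png",np.hstack([a,b]))
E
```

```text
21.35 [0.4592 0.0085 0.2382] [-0.11  1.32 -0.22] 0.008230761014778777
```

View pics/s17.png

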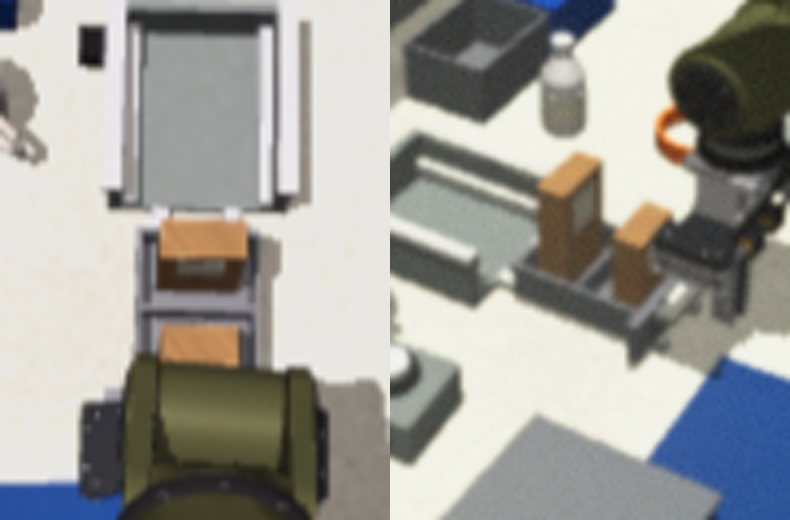

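Both cartons stand (tall top at (570,170), short at (643,225) in the side crop). Push the drawer slowly.

Call:
arm_command:
  plan: [1, 0.015, 0, 0, 0, 1, 0.03, 0, 0, 0, 1, 0.042, 0, 0, 0, 1, 0.052, 0, 0, 0, 1, 0.062, 0, 0, 0, 1, 0.073, 0, 0, 0, 1, 0.085, 0, 0, 0, 1, 0.098, 0, 0, 0, 1, 0.112, 0, 0, 0, 1, 0.127, 0, 0, 0, 1, 0.142, 0, 0, 0, 1, 0.157, 0, 0, 0, 1, 0.172, 0, 0, 0, 1, 0.187, 0, 0, 0, 1, 0.202, 0, 0, 0, 1, 0.217, 0, 0, 0, 1, 0.231, 0, 0, 0, 1, 0.244, 0, 0, 0, 1, 0.255, 0, 0, 0, 1, 0.263, 0, 0, 0]
  newtons: 10

```text
time_s: 23.35
ee_pos: [0.5643, 0.0085, 0.2366]
eef_rot: [3.142, -0.0, -0.0]
force: [-2.1, 1.0, -0.5]
grip_width: 0.0004
```

```bash
python3 - <<'E'
from h import *
t=vision.camera("top");s=vision.camera("side");o=sensors.get_obs();print(o["time_s"],o["ee_pos"].round(4),o["force"].round(2),o["grip_width"])
a=cv2.resize(t[105:225,240:330],(390,520),interpolation=cv2.INTER_CUBIC);b=cv2.resize(s[120:250,170:270],(400,520),interpolation=cv2.INTER_CUBIC)
cv2.imwrite("pics/s18.png",np.hstack([a,b]))
E
```

```text
23.45 [0.5644 0.0084 0.2368] [ 0.22 -1.24  0.12] 0.0004932181252805653
```

View pics/s18.png

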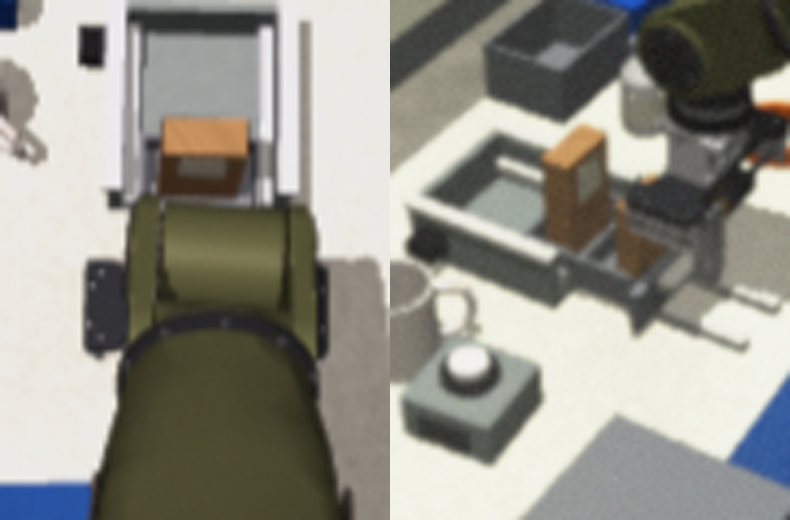

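Call:
arm_command:
  plan: [1, 0.008, 0, 0, 0, 1, 0.018, 0, 0, 0, 1, 0.03, 0, 0, 0, 1, 0.043, 0, 0, 0, 1, 0.057, 0, 0, 0, 1, 0.071, 0, 0, 0, 1, 0.085, 0, 0, 0, 1, 0.099, 0, 0, 0, 1, 0.113, 0, 0, 0, 1, 0.126, 0, 0, 0, 1, 0.138, 0, 0, 0, 1, 0.148, 0, 0, 0, 1, 0.156, 0, 0, 0, 1, 0.162, 0, 0, 0, 1, 0.167, 0, 0, 0, 1, 0.172, 0, 0, 0, 1, 0.176, 0, 0, 0, 1, 0.18, 0, 0, 0]

```text
time_s: 25.25
ee_pos: [0.6356, 0.0085, 0.2366]
eef_rot: [-3.142, 0.003, -0.0]
force: [-9.3, 1.0, 5.9]
grip_width: 0.0004
```

```bash
python3 - <<'E'
from h import *
s=vision.camera("side");o=sensors.get_obs();print(o["time_s"],o["ee_pos"].round(4),o["force"].round(2),o["grip_width"])
b=cv2.resize(s[120:230,150:270],(720,660)[:2],interpolation=cv2.INTER_CUBIC)
cv2.imwrite("pics/s19.png",b[:600])
E
```

```text
25.3 [0.6359 0.0085 0.2366] [-5.59 -1.01  2.66] 0.0008144472694346598
```

View pics/s19.png

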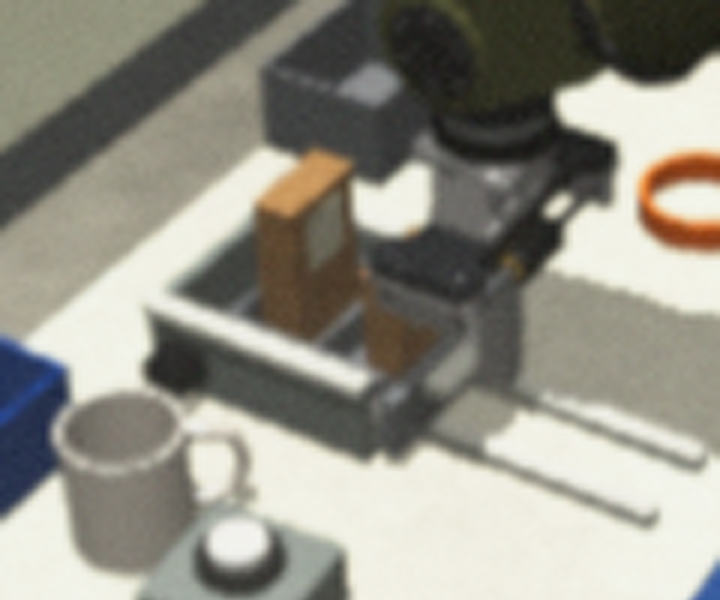

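In the detent now (force x −9 N), panel ~10 mm from the bay, cartons standing. Continue in small steps.

Call:
arm_command:
  plan: [1, 0.004, 0, 0, 0, 1, 0.008, 0, 0, 0, 1, 0.012, 0, 0, 0, 1, 0.016, 0, 0, 0, 1, 0.02, 0, 0, 0, 1, 0.023, 0, 0, 0, 1, 0.026, 0, 0, 0, 1, 0.026, 0, 0, 0]

```text
time_s: 26.1
ee_pos: [0.6459, 0.0085, 0.2366]
eef_rot: [-3.142, 0.003, 0.0]
force: [-13.7, 0.4, 7.1]
grip_width: 0.0006
```

```bash
python3 - <<'E'
from h import *
s=vision.camera("side");o=sensors.get_obs();print(o["time_s"],o["ee_pos"].round(4),o["force"].round(2),o["grip_width"])
b=cv2.resize(s[120:230,150:270],(720,660)[:2],interpolation=cv2.INTER_CUBIC)
cv2.imwrite("pics/s20.png",b[:600])
E
```

```text
26.15 [0.6459 0.0085 0.2366] [-12.25  -0.11   7.  ] 0.00047048084000451257
```

View pics/s20.png

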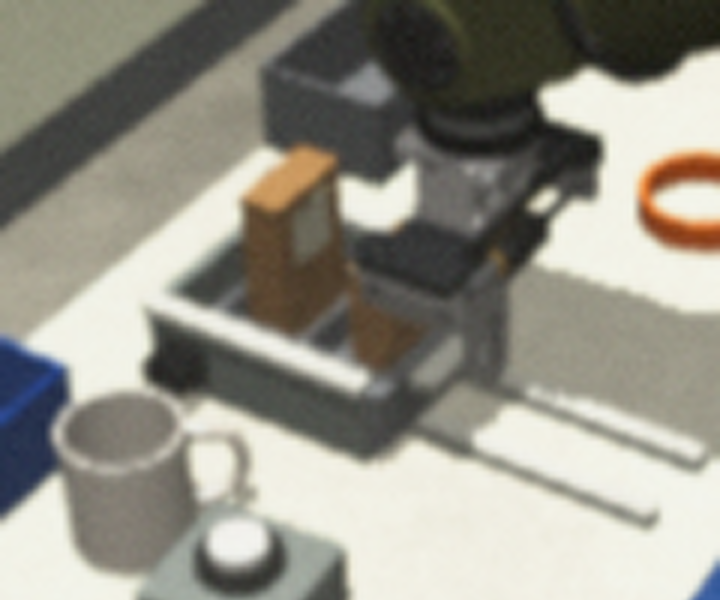

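Call:
arm_command:
  plan: [1, 0.003, 0, 0, 0, 1, 0.005, 0, 0, 0, 1, 0.005, 0, 0, 0]

```text
time_s: 26.45
ee_pos: [0.647, 0.0085, 0.2366]
eef_rot: [-3.142, 0.008, 0.0]
force: [-28.4, 0.4, 18.2]
grip_width: -0.0
```

28 N exceeds the detent's 15 N, so it is against the stop. Back off and check.

Call:
arm_command:
  plan: [1, -0.01, 0, 0, 0, 1, -0.04, 0, 0, 0, 1, -0.1, 0, 0, 0, 1, -0.2, 0, 0.1, 0, 1, -0.2, 0, 0.25, 0, 1, -0.2, 0, 0.35, 0]

```text
time_s: 27.05
ee_pos: [0.5676, 0.0085, 0.3735]
eef_rot: [-3.142, 0.0, -0.0]
force: [1.3, -1.1, 0.7]
grip_width: 0.0003
```

```bash
python3 - <<'E'
from h import *
s=vision.camera("side");t=vision.camera("top");o=sensors.get_obs();print(o["time_s"],o["ee_pos"].round(4),o["force"].round(2),o["grip_width"])
b=cv2.resize(s[130:230,150:250],(400,400),interpolation=cv2.INTER_CUBIC)
a=cv2.resize(t[90:190,235:335],(400,400),interpolation=cv2.INTER_CUBIC)
cv2.imwrite("pics/s21.png",np.hstack([b,a]))
for c in("top","side"):
  for n,z in(("drawer_lip",.05),("confirm_top",.072),("console",0)):
    for d in vision.pinpoint(n,c)[:2]: print(c,n,d["at"],round(d["confidence"],2),onz(c,d["at"],z).round(4))
E
```

```text
27.15 [0.5688 0.0085 0.3792] [-0.51 -0.51 -0.29] 0.0005382227854646777
top confirm_top [147.5, 218.7] 0.56 [0.6831 0.2428 0.072 ]
top console [158.3, 222.7] 0.92 [0.6646 0.2357 0.    ]
side drawer_lip [178.5, 232.1] 0.67 [ 0.6486 -0.0027  0.05  ]
side confirm_top [208.2, 188.9] 0.41 [0.6721 0.232  0.072 ]
side console [225.5, 188.7] 0.89 [0.6713 0.2436 0.    ]
side console [207.1, 173.4] 0.41 [0.7755 0.1962 0.    ]
```

View pics/s21.png

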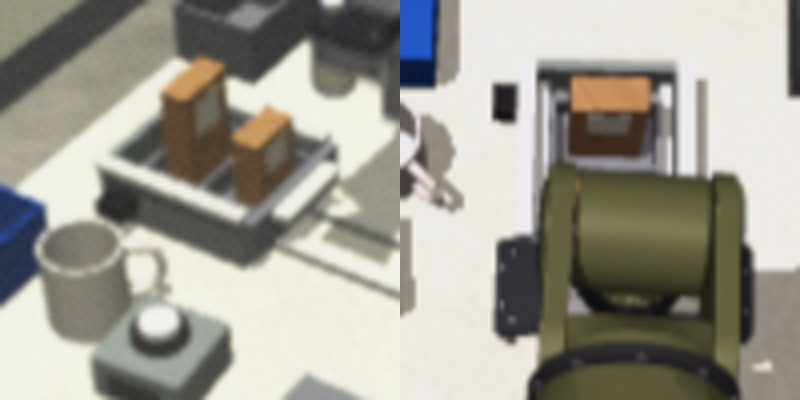

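Drawer flush with the bay, both cartons standing in it. Locate the button's white disc in both stored pictures.

```bash
python3 - <<'E'
from h import *
for c,(r,q) in(("top",(153,220)),("side",(211,190))):
    im=np.load(c+"0.npy");w=im[r-9:r+10,q-9:q+10].min(2)
    m=(w>165).astype(np.uint8);n,l,st,ce=cv2.connectedComponentsWithStats(m)
    for i in range(1,n):
        if st[i][4]>15: 
            at=(ce[i][1]+r-9,ce[i][0]+q-9);print(c,at,st[i],onz(c,at,.072).round(4))
E
```

```text
top (np.float64(152.61111111111111), np.float64(219.30555555555554)) [ 4  4 10 10 72] [0.6647 0.2397 0.072 ]
side (np.float64(207.33333333333334), np.float64(191.82905982905982)) [  4   0  15  12 117] [0.6662 0.2233 0.072 ]
```

```bash
python3 - <<'E'
from h import *
im=np.load("side0.npy");r0,c0=195,175
m=(im[r0:r0+30,c0:c0+35].min(2)>175).astype(np.uint8);print("\n".join("".join(".#"[v] for v in r) for r in m))
out=[]
for c,z in(("side",0),("top",0)):
    I=np.load(c+"0.npy");R,C=(190,165) if c=="side" else (135,195)
    b=cv2.resize(I[R:R+45,C:C+50],None,fx=8,fy=8,interpolation=cv2.INTER_CUBIC)
    th=np.linspace(0,6.28,40)
    for x,y in zip(.6647+.018*np.cos(th),.2397+.018*np.sin(th)):
        q=proj(c,[x,y,.072])[0];cv2.circle(b,(int((q[1]-C+.5)*8),int((q[0]-R+.5)*8)),1,(0,0,255),-1)
    out.append(b)
cv2.imwrite("pics/btn.png",np.hstack(out))
E
```

```text
.......#######...#############.....
.......#######...################..
.......#######...##################
.......#######...##################
.......#######..###################
........######..###################
........#####....##################
........####......#################
.................##################
................###################
................###################
............#######################
..........#########...#############
..........#########.....###########
..........##########.......########
..........##########..........#####
..........#########.............###
..........########...............##
............#####................##
.................................##
.................................##
.................................##
.................................##
..................................#
..................................#
.................................##
.................................##
................................###
...............................####
...............................####
```

View pics/btn.png

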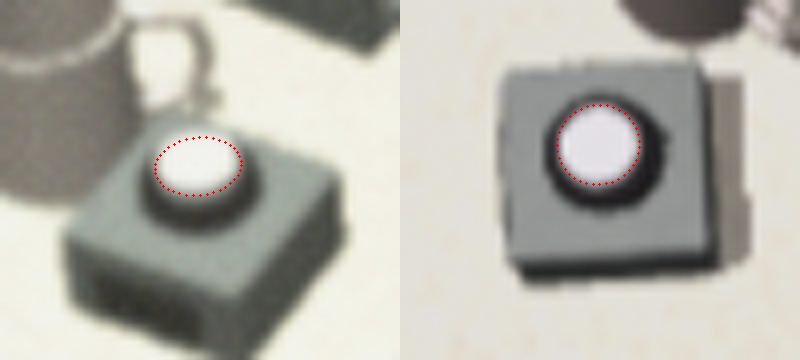

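Call:
arm_command:
  plan: [1, 0.06, 0.12, 0, 0, 1, 0.12, 0.24, 0, 0, 1, 0.18, 0.36, 0, 0, 1, 0.241, 0.48, 0, 0, 1, 0.241, 0.575, 0, 0, 1, 0.241, 0.575, -0.1, 0, 1, 0.241, 0.575, -0.2, 0, 1, 0.241, 0.575, -0.23, 0, 1, 0.241, 0.575, -0.23, 0]

```text
time_s: 28.35
ee_pos: [0.6648, 0.2383, 0.2775]
eef_rot: [3.14, 0.004, -0.0]
force: [-0.5, 0.5, 0.5]
grip_width: 0.0007
```

Call:
arm_command:
  plan: [1, 0, 0, -0.015, 0, 1, 0, 0, -0.025, 0, 1, 0, 0, -0.033, 0, 1, 0, 0, -0.04, 0, 1, 0, 0, -0.04, 0]

```text
time_s: 28.85
ee_pos: [0.6652, 0.2383, 0.2655]
eef_rot: [-3.141, -0.003, -0.0]
force: [1.7, -0.9, 6.6]
grip_width: 0.0003
```

Call:
arm_command:
  plan: [1, 0, 0, -0.003, 0, 1, 0, 0, -0.006, 0, 1, 0, 0, -0.006, 0, 1, 0, 0, -0.006, 0]

```text
time_s: 29.25
ee_pos: [0.6652, 0.2384, 0.2652]
eef_rot: [-3.141, -0.004, -0.0]
force: [-7.1, -3.6, 21.8]
grip_width: 0.0004
```

Bottomed out (force 22 N with no further motion). Let go and retreat upward.

Call:
arm_command:
  plan: [1, 0, 0, 0.02, 0, 1, 0, 0, 0.08, 0, 1, 0, 0, 0.2, 0, 1, 0, 0, 0.3, 0, 1, -0.1, 0.08, 0.35, 0, 1, -0.2, 0.16, 0.35, 0, 1, -0.3, 0.2, 0.35, 0, 1, -0.3, 0.2, 0.35, 0, 1, -0.3, 0.2, 0.35, 0]

```text
time_s: 30.15
ee_pos: [0.5443, 0.3189, 0.4022]
eef_rot: [-3.141, -0.001, 0.001]
force: [1.0, 0.1, -0.5]
grip_width: 0.0004
```

```bash
python3 - <<'E'
from h import *
s=vision.camera("side");t=vision.camera("top");o=sensors.get_obs();print(o["time_s"],o["ee_pos"].round(4),o["force"].round(2))
cv2.imwrite("pics/f1.png",np.hstack([cv2.resize(s[130:230,150:250],(400,400),interpolation=cv2.INTER_CUBIC),cv2.resize(t[90:190,235:335],(400,400),interpolation=cv2.INTER_CUBIC)]))
cv2.imwrite("pics/f2.png",np.hstack([cv2.resize(s,(400,300)),cv2.resize(t,(400,300))]))
d=cv2.absdiff(t,np.load("top0.npy")).max(2)
E
```

```text
30.25 [0.5456 0.318  0.4016] [ 0.57  0.41 -0.72]
```

View pics/f1.png

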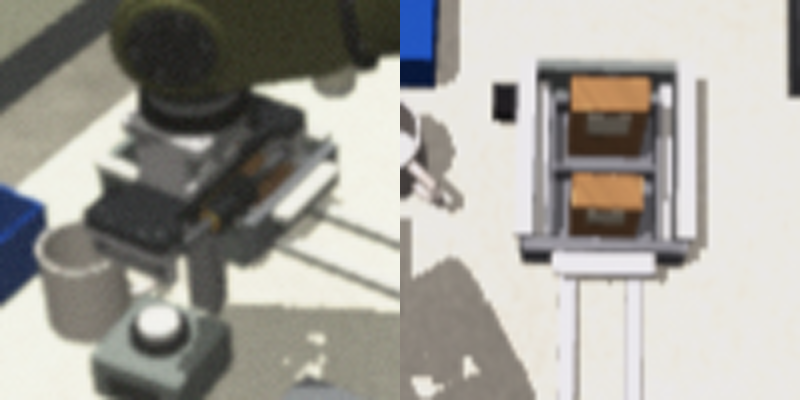

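View pics/f2.png

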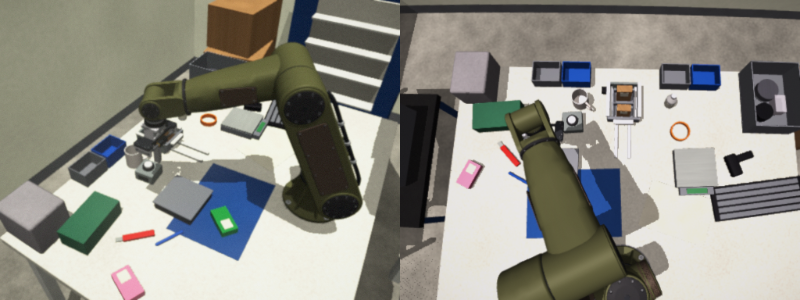

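```bash
python3 - <<'E'
from h import *
for x,y in((553,275),(655,275),(520,238),(688,238)): print(onz("top",(90+y/4-.4,235+(x-400)/4-.4),.056).round(4))
job.hand_in()
E
```

```text
[0.6532 0.0534 0.056 ]
[ 0.6555 -0.0356  0.056 ]
[0.6861 0.0831 0.056 ]
[ 0.6899 -0.0643  0.056 ]
the job is handed in; nothing more can be done
```

Both cartons were standing upright in the drawer, the drawer was home and the button had been pressed and released when I handed the job in at about 30 s. The hand-in gave no verdict.

- **Cartons:** I gripped each brown carton lightly near one end and let it swing down to hang vertically. The tall one needed squaring against the side of the tote, and the short one against the cell floor. They were set down in the rear and front cells, and the last top picture shows both standing in their cells.
- **Drawer:** I pushed it slowly through the detent until it hit the stop. The force reached 28 N, well above the detent's roughly 15 N. The last picture puts the lip front at x ≈ 0.654, against 0.655 expected when home.
- **Button:** I pressed it until it bottomed out, with the force rising to 22 N and no further motion, then released it and moved the arm clear.
- **Everything else:** The last pictures show the other items apparently where they started; I judged this by eye only.
- **Weaker checks:** In the last side picture the arm hid most of the cartons, so the final upright check rests on the top view. A clear side view taken just before the button press also showed both upright. The drawer-lip network's estimate disagreed by about 6 mm along the drawer, which is within its usual error.

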